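# Pack the cordless kit: take the charger off its studs and load the case

### The job

Pack the cordless drill's kit into the open plywood case for a site job: take the charger down from its two studs on the board (slide it up to the wide ends of its keyholes, then off, without forcing it) and stand it upright in the wide left bay; put every battery pack (thicker, with a slide rail on top) in the middle bay and every bit box (flat) in the narrow right bay, all lying flat and right way up. Some lie in the yellow bin, some on the bench, and their number varies; leave everything else on the bench where it is.

Things in the scene. Friction and masses are not known exactly. Their poses are not given: they have to be found in the camera images.
- charger: Battery charger hanging on the board by its plate, 450 g, about 30 mm above the bench. Black housing: x -30 to +34, y +-55, z 0 to 66 mm. On it a grey dock to grip (point dock_grip), beside that a steel keyhole plate. Origin: centre of the housing's underside; x points into the board, z up. Hangs with 2 mm play, so leans up to 3 degrees. Stands by itself on its flat underside.
- dock_grip (a point): Point to grip on the charger, from above: in the middle of its grey battery dock (46 mm wide across the charger's y, 60 mm in x, from z 66 up to 120 mm), 101 mm above the charger's underside and 4 mm to the front of its origin (-x). Axes as the charger.
- keyhole_mid (a point): Midway between the wide ends of the charger's two keyholes. The 4 mm steel plate (charger x 30 to 34, y +-68, z 60 to 118 mm) has one each side at y = +-47: wide end 20 by 20 mm about z = 78, narrow slot 9 mm wide above it up to z = 102. Hanging, the studs are at z = 99: slide it up 21 mm (17 to 25 will do), then pull straight off, along the charger's -x, by over 12 mm.
- stud_mid (a point): Midway between the board's two steel studs, on the board's face, 129 mm above the bench; axes as the board. The studs stand out of the face (along the board's -x) 47 mm to either side in y: shank 6 mm thick and 6 mm long, then a round head 12 mm across, 4 mm thick. Charger is off when its plate is beyond the heads.
- board: Fixed low plywood board standing at the left end of the bench, 320 (y) by 18 (x) by 150 mm high, with two studs. Origin: centre of its underside; its face, at x = -9 mm, looks along its own -x, roughly to the robot's right.
- case: Fixed open kit case of plywood, 242 (x) by 384 (y) by 55 mm high, walls and floor 6 mm, with two full-height partitions across y making three bays, each 230 mm long in x: wide bay 140 mm at the left (+y) end, middle bay 115 mm, narrow bay 105 mm at the right (-y) end. Origin: centre of its underside.
- bay_charger (a point): Centre of the floor of the case's wide left bay (inside 230 x by 140 y, walls 49 mm above this point); axes as the case.
- bay_battery (a point): Centre of the floor of the case's middle bay (inside 230 x by 115 y, walls 49 mm above this point); axes as the case.
- bay_bits (a point): Centre of the floor of the case's narrow right bay (inside 230 x by 105 y, walls 49 mm above this point); axes as the case.
- bin: Fixed yellow storage bin at the right of the bench, outside 147 (x) by 232 (y), floor and walls 5 mm thick; walls: 35 mm high at the front (-x), 52 at the sides, 60 at the back. Origin: centre of its underside. One battery pack and one bit box lie in it, side by side along y, their lengths along x.
- battery1: In the bin: 12 V battery pack of black plastic, lying flat: base 84 (x) by 46 (y) by 30 mm high with a narrower grey slide rail on top, 60 by 28 by 14 mm, with brass contacts (44 mm high in all), 250 g. Origin: centre of the underside; x along its length, z up. Grasp it across y (46 mm).
- battery2: On the bench: 12 V battery pack of black plastic, lying flat: base 84 (x) by 46 (y) by 30 mm high with a narrower grey slide rail on top, 60 by 28 by 14 mm, with brass contacts (44 mm high in all), 250 g. Origin: centre of the underside; x along its length, z up. Grasp it across y (46 mm). May be absent (None from the start).
- battery3: On the bench: 12 V battery pack of black plastic, lying flat: base 84 (x) by 46 (y) by 30 mm high with a narrower grey slide rail on top, 60 by 28 by 14 mm, with brass contacts (44 mm high in all), 250 g. Origin: centre of the underside; x along its length, z up. Grasp it across y (46 mm). May be absent (None from the start).
- bitbox1: In the bin: flat box of driver bits, black plastic with a grey seam and latch, lying flat: 88 (x) by 40 (y) by 22 mm high, 140 g. Origin: centre of the underside; x along its length, z up. Grasp it across y (40 mm).
- bitbox2: On the bench: flat box of driver bits, black plastic with a grey seam and latch, lying flat: 88 (x) by 40 (y) by 22 mm high, 140 g. Origin: centre of the underside; x along its length, z up. Grasp it across y (40 mm). May be absent (None from the start).
- bitbox3: On the bench: flat box of driver bits, black plastic with a grey seam and latch, lying flat: 88 (x) by 40 (y) by 22 mm high, 140 g. Origin: centre of the underside; x along its length, z up. Grasp it across y (40 mm). May be absent (None from the start).
- jar: Bystander: glass screw jar with steel lid, 60 mm across, 85 mm high; origin under its centre.
- glue: Bystander: glue bottle, 60 mm across, 180 mm high; origin under its centre.
- tape: Bystander: tape measure standing on edge, 70 by 38 by 66 mm high; origin under its centre.
- screwdriver: Bystander: screwdriver, 190 mm long, lying; origin at its middle.
Things that resemble listed ones, but are neither listed nor needed, are in the scene too. What is shaped like the battery2 but pink is not meant.

How it is judged (in metres and radians):
On the way, in this order (a step that is already met when the one before it is completed fails the run):
1. the charger is slid up on its studs until the heads stand at the wide ends of its keyholes (z of charger in the frame of board between 0.043 and 0.06 m and x of charger in the frame of board above -0.055 m), for 0.1 s.
2. the charger is off its studs (x of charger in the frame of board below -0.065 m), for 0.1 s.
At the end, for the whole second after the job is handed in: The charger stands upright (within 0.2 rad) on the floor of the wide left bay; every battery pack present lies in the middle bay and every bit box present in the narrow right bay, flat and right way up (within 0.3 rad) and below the rim (origin less than 50 mm above the bay floor), all at rest (x of charger in the frame of bay_charger between -0.08 and 0.08 m and y of charger in the frame of bay_charger between -0.06 and 0.06 m and z of charger in the frame of bay_charger between -0.01 and 0.015 m and angle between charger's own z axis and vertical below 0.2 rad and linear speed of each of charger, battery1, battery2, battery3, bitbox1, bitbox2, bitbox3 below 0.02 m/s and x of battery1 in the frame of bay_battery between -0.1 and 0.1 m and y of battery1 in the frame of bay_battery between -0.05 and 0.05 m and z of battery1 in the frame of bay_battery between -0.01 and 0.05 m and angle between each of battery1, battery2, battery3, bitbox1, bitbox2, bitbox3's own z axis and vertical below 0.3 rad and x of battery2 in the frame of bay_battery between -0.1 and 0.1 m and y of battery2 in the frame of bay_battery between -0.05 and 0.05 m and z of battery2 in the frame of bay_battery between -0.01 and 0.05 m and x of battery3 in the frame of bay_battery between -0.1 and 0.1 m and y of battery3 in the frame of bay_battery between -0.05 and 0.05 m and z of battery3 in the frame of bay_battery between -0.01 and 0.05 m and x of bitbox1 in the frame of bay_bits between -0.1 and 0.1 m and y of bitbox1 in the frame of bay_bits between -0.047 and 0.047 m and z of bitbox1 in the frame of bay_bits between -0.01 and 0.05 m and x of bitbox2 in the frame of bay_bits between -0.1 and 0.1 m and y of bitbox2 in the frame of bay_bits between -0.047 and 0.047 m and z of bitbox2 in the frame of bay_bits between -0.01 and 0.05 m and x of bitbox3 in the frame of bay_bits between -0.1 and 0.1 m and y of bitbox3 in the frame of bay_bits between -0.047 and 0.047 m and z of bitbox3 in the frame of bay_bits between -0.01 and 0.05 m); the robot touches nothing.
It fails at once if the charger is forced against its studs or the board with more than 60 N (contact force between charger and board above 60 N).
It fails at once if a bystander (jar, glue, tape measure, screwdriver) is moved more than 40 mm or knocked over (distance of any of jar, glue, tape, screwdriver from where it was at the start of the episode above 0.04 m or angle between any of jar, glue, tape's own z axis and vertical above 0.6 rad).
Of battery2, battery3 only 1 to 2 are there at a start; the rules pass over those that are not, and their reading is None.
Of bitbox2, bitbox3 only 1 to 2 are there at a start; the rules pass over those that are not, and their reading is None.
At some moment in a run one of battery2, battery3, bitbox2, bitbox3 may be knocked a few centimetres aside while the robot is not near it.
It also fails if it takes over 210 s, if anything falls off the work surface, if the arm or the gripper's body presses on something with over 40 N, if the wrist force passes 120 N, or if a joint passes its speed limit or range.

### The arm

A 6-joint arm with a two-finger parallel gripper is mounted at the origin on the work surface. World frame = base frame: x ahead of the robot, y to its left, z up, the work surface at z = 0. Lengths are in mm, angles in rad, forces in N, time in s.
With the tool pointing down it reaches from about 350 to 975 mm from the base axis. Payload 17.4 kg.
Tool frame: the origin (TCP) lies midway between the tips of the shut fingers; the grasp point (between the pads) lies 19 mm behind it; z points along the fingers, y is the line along which they close (so a half turn about z gives the same grasp; the last joint's range is limited). The gripper opens to 85 mm and grips with 20 to 120 N. Pads are 22 mm wide; open, the fingers measure 114 mm over their backs; the gripper's body (76 mm by 85 mm) begins 54 mm behind the grasp point. The pads swing forward as they close: fully open they stand 13 mm farther back than shut.
Start: joints at [1.127, 0.116, 1.442, -0, 1.584, -0.038], TCP at [266.467, 620.184, 231.303] pointing down, gripper open.
Joint ranges: [-2.83, 2.83], [-0.83, 2.19], [0.07, 2.5], [-1.14, 4.28], [0.01, 3], [-2.97, 2.97]. Speed limits (rad/s): [1.89, 1.89, 2.22, 3.14, 3.14, 3.14].

### API

Orientations are given as a rotation vector (axis times angle).
In Python, from workcell import arm gives the robot as it stands.
- The arm moves only by the tool drive_tool, never from a script. Its argument "commands" is a list of rows, each an object of numbers: "jaw": the gripper command: -1 is shut, 1 is fully open, values between are in proportion; "x", "y", "z": the shift along the tool's x, y, z in mm; "yaw": the turn about the tool's z in degrees. A call has 1 to 20 rows; each row is the pose to reach, as a shift and turn from the pose commanded when the call began, along the tool's axes at that moment; what a row does not reach only later rows make up. A row lasts 1/12 s, in which the tool goes at most 41.7 mm and 7.16 degrees, less where a joint would pass 70% of its speed; a pose out of reach is approached as far as the arm can. A call with a gripper value outside its range is refused whole. The fingers move at their own pace and stop on an object; the grip force is fixed at half the most. Time passes only in rows, so rows that repeat a pose let the fingers close. It gives the time, the measured TCP pose, the force, the opening and the grip force at its end, in the units of the state.
- arm.observe(): the state, without advancing time (a new reading comes with each control period).
- arm.read_camera(name): name is "side" or "top"; returns (picture, depth): 400x640x3 uint8, blue, green, red; 400x640 float32, mm along the optical axis (not along the pixel's ray), 0 where there is no reading.
- arm.camera_model(name): a dict with "fov_y" (degrees; the focal length in pixels is half the picture's height over the tangent of half this angle, whatever the lens; pixels are square), "cx", "cy" (the principal point, pixels), "T" (4x4, takes a point from camera to world coordinates). Camera axes: x right, y up, looking along -z (the intrinsics and any distortion apply to the point x, -y, -z); pixel columns grow to the right and rows downward; lengths in mm; the calibration is good to about 2 mm. A picture is of the moment at which its call begins. camera_model takes no time and is no camera call.
- arm.hand_in(): hands the job in; it is judged then, once.
Trained networks look in the newest picture that a camera, given by its name, has taken for a name from the list of things; names that differ only in an ending like _2 or _b are one class to them, and where a whole thing is asked for, a point or a joint stands for the part that bears it (a point fixed in the world has none). Each returns a list of dicts, best first, with "confidence" (0 to 1); they miss things now and then, are a little off and sometimes report something else, mostly with a low value. They report only what shows in the picture. A call takes as long as a camera call. They do not tell look-alikes from the thing itself.
- arm.silhouettes(camera, label): "mask" (400x640 bool, what is visible of it) and "pixel" ([row, column] in pixels, amid what is visible of it).
The state is a dict: "time": time; "q": joint angles; "qvel": joint speeds; "joint_torque": joint torques, N m; "tcp_pos": TCP position; "ee_rot": TCP orientation; "contact_force": force on the tool from outside, world axes, zero at the start; "ft_torque": the same for the moment, N m; "opening": finger opening in mm; "grip_force": force on a finger pad.
Only numpy, scipy, OpenCV 4.12 (cv2) and the standard library are available. Lean on these libraries where they do the work, as an engineer would, in place of code of your own. Each camera call takes 0.05 s, during which the arm holds its last target. There are 200 camera calls.

## Working session

There is one attempt and no reset: what is moved stays moved. The work goes in short steps, Python scripts to look and compute and a tool call to move; the robot and the scene stay as the last step left them, time stands still between calls to the robot, and variables do not carry over. Pictures are saved under pics/ and viewed, at most 14 in all, crops included, and the job is handed in when it is done.

Besides the shell and the picture viewer there is one more tool, called after "Emit:" by a JSON object that holds its "op" and its "data". drive_tool: Moves the arm, as the interface text tells. Its arguments: {"type":"object","properties":{"commands":{"type":"array","items":{"type":"object","properties":{"jaw":{"type":"number"},"x":{"type":"number"},"y":{"type":"number"},"z":{"type":"number"},"yaw":{"type":"number"}}}}},"required":["commands"]}

```bash
mkdir -p pics; ls; cat > h.py <<'E'
import numpy as np, cv2
from scipy.spatial.transform import Rotation as R
from workcell import arm
def cloud(cam):
    im,d=arm.read_camera(cam); return im,d,toworld(cam,d)
def toworld(cam,d):
    m=arm.camera_model(cam); f=200/np.tan(np.radians(m['fov_y'])/2)
    r,c=np.mgrid[0:400,0:640]
    P=np.stack([(c-m['cx'])/f*d,-(r-m['cy'])/f*d,-d,np.ones_like(d)],-1)
    W=(P@np.array(m['T']).T)[...,:3]; W[d==0]=np.nan
    return W
E
python3 - <<'E'
from h import *
for c in ['top','side']:
    im,d,W=cloud(c); cv2.imwrite(f'pics/{c}0.png',im); m=arm.camera_model(c); print(c,{k:(v if k!='T' else np.round(v,2).tolist()) for k,v in m.items()}, (d==0).mean())
s=arm.observe(); print(s['ee_rot'],s['tcp_pos'],s['time'],s['opening'])
print(R.from_rotvec(s['ee_rot']).as_matrix().round(3))
E
```

```text
pics
top {'fov_y': 56.97959803529589, 'cx': 315.7868560735543, 'cy': 197.6403063350482, 'T': [[0.02, 1.0, -0.09, 394.79], [-1.0, 0.02, 0.03, 3.42], [0.03, 0.09, 1.0, 1282.95], [0.0, 0.0, 0.0, 1.0]]} 0.00391796875
side {'fov_y': 57.63062570551309, 'cx': 322.1448824423392, 'cy': 199.88140199345898, 'T': [[1.0, 0.03, -0.03, 482.33], [-0.05, 0.73, -0.68, -717.77], [0.0, 0.68, 0.73, 845.17], [0.0, 0.0, 0.0, 1.0]]} 0.003859375
[-6.33112654e-01 -3.07686869e+00  1.58022664e-03] [266.41492205 620.00904284 230.63847835] 0.1 85.23503483436654
[[-0.919  0.395 -0.   ]
 [ 0.395  0.919 -0.001]
 [ 0.    -0.001 -1.   ]]
```

View pics/top0.png

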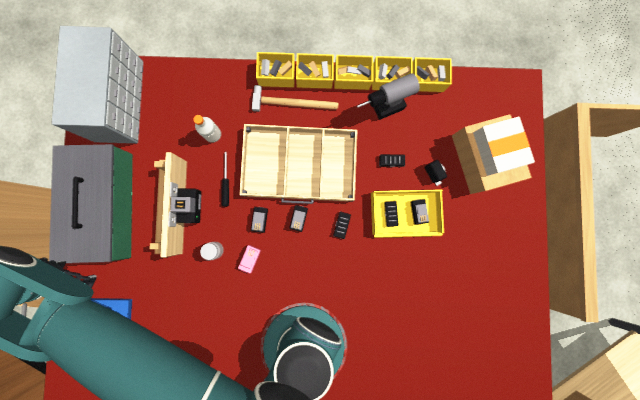

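View pics/side0.png

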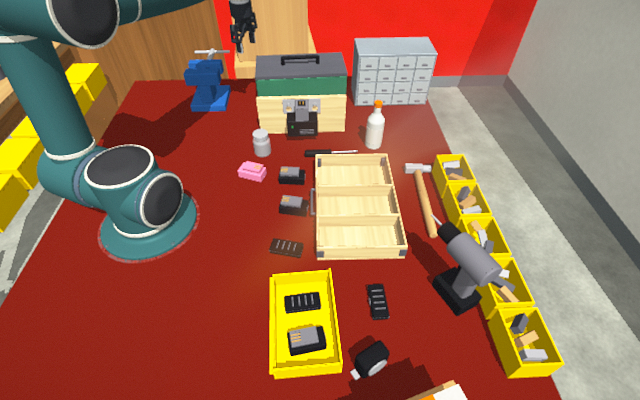

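The top view shows the charger on the board at (183,205) and the case at (298,162). Battery-like: (259,220), (298,218) and, in the bin, (420,211), plus a pink look-alike at (249,260). Box-like: (342,225), (391,160) and, in the bin, (391,214). Bystanders: tape (436,173), jar (211,251), glue (207,128), screwdriver (225,180).

```bash
cat >> h.py <<'E'
def dets(cam,labels,W):
    for l in labels:
        for s in arm.silhouettes(cam,l):
            p=W[s['mask']]; p=p[~np.isnan(p[:,0])]
            if len(p)<8: continue
            zt=np.percentile(p[:,2],90); q=p[p[:,2]>zt-18] if l!='case' else p
            (cx,cy),(w,h),a=cv2.minAreaRect(q[:,:2].astype(np.float32))
            if w<h: w,h,a=h,w,a-90
            a=(a+90)%180-90
            print(cam,l,round(s['confidence'],2),[int(v) for v in s['pixel']],'c %.0f %.0f'%(cx,cy),'size %.0f %.0f'%(w,h),'ang %.1f'%a,'ztop %.0f zmax %.0f'%(zt,p[:,2].max()))
E
python3 - <<'E'
from h import *
for c in ['top','side']:
    im,d,W=cloud(c); np.savez(f'{c}0.npz',im=im,d=d,W=W)
    dets(c,['charger','board','case','bin','battery1','bitbox1'],W)
    print('bench z',[np.nanmedian(W[r-3:r+3,k-3:k+3,2]).round(1) for r,k in ([(300,200),(300,480),(110,215)] if c=='top' else [(220,240),(330,200),(290,420)])])
t=np.load('top0.npz')['im'];s=np.load('side0.npz')['im']
a=cv2.resize(t[145:280,145:455],None,fx=2.5,fy=2.5,interpolation=cv2.INTER_CUBIC)[:, :775]
b=cv2.resize(s[90:260,225:415],None,fx=2,fy=2);
cv2.imwrite('pics/crop1.png',a)
cv2.imwrite('pics/crop2.png',cv2.resize(s[85:385,225:425],None,fx=2,fy=2,interpolation=cv2.INTER_CUBIC))
E
```

```text
top charger 0.72 [206, 184] c 464 390 size 130 64 ang -1.7 ztop 152 zmax 157
top board 0.29 [162, 298] c 615 32 size 384 259 ang 88.8 ztop 52 zmax 64
top case 0.73 [163, 298] c 616 32 size 384 256 ang 88.8 ztop 53 zmax 66
top case 0.5 [161, 391] c 643 -292 size 89 43 ang -88.6 ztop 26 zmax 29
top case 0.17 [205, 184] c 465 390 size 132 68 ang -0.8 ztop 152 zmax 157
top bin 0.74 [211, 407] c 458 -340 size 235 155 ang -87.3 ztop 48 zmax 67
top battery1 0.88 [213, 420] c 466 -386 size 83 46 ang 8.2 ztop 52 zmax 55
top battery1 0.66 [258, 247] c 294 191 size 82 45 ang -21.0 ztop 47 zmax 50
top battery1 0.57 [220, 260] c 426 163 size 81 45 ang -6.5 ztop 47 zmax 53
top battery1 0.28 [166, 295] c 615 33 size 385 259 ang 88.7 ztop 53 zmax 66
top bitbox1 0.9 [213, 389] c 456 -290 size 86 42 ang 2.6 ztop 30 zmax 34
top bitbox1 0.8 [158, 392] c 644 -293 size 86 40 ang -87.7 ztop 26 zmax 29
top bitbox1 0.75 [223, 346] c 414 -120 size 88 42 ang -14.5 ztop 26 zmax 30
bench z [np.float64(-0.2), np.float64(0.4), np.float64(1.3)]
side charger 0.96 [116, 301] c 464 390 size 132 72 ang 0.7 ztop 149 zma
[... 358 characters left out ...]
g -6.6 ztop 45 zmax 49
side battery1 0.92 [338, 309] c 465 -388 size 84 45 ang 11.3 ztop 50 zmax 53
side battery1 0.83 [170, 252] c 292 191 size 85 47 ang -21.0 ztop 45 zmax 49
side battery1 0.78 [203, 295] c 433 29 size 82 48 ang -12.5 ztop 45 zmax 49
side battery1 0.31 [128, 375] c 719 337 size 27 24 ang -56.3 ztop 158 zmax 182
side bitbox1 0.92 [304, 378] c 642 -293 size 88 42 ang -88.8 ztop 24 zmax 27
side bitbox1 0.89 [297, 303] c 457 -290 size 88 43 ang 4.8 ztop 29 zmax 32
side bitbox1 0.89 [248, 287] c 415 -120 size 85 44 ang -14.7 ztop 24 zmax 26
side bitbox1 0.72 [323, 300] c 458 -340 size 233 154 ang -87.0 ztop 49 zmax 63
bench z [np.float64(0.0), np.float64(-0.7), np.float64(0.6)]
```

View pics/crop1.png

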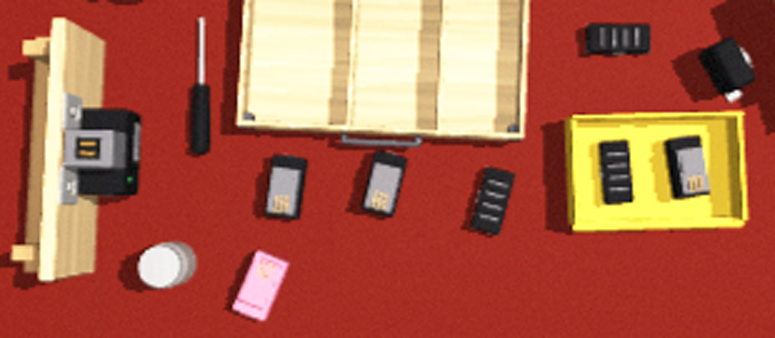

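View pics/crop2.png

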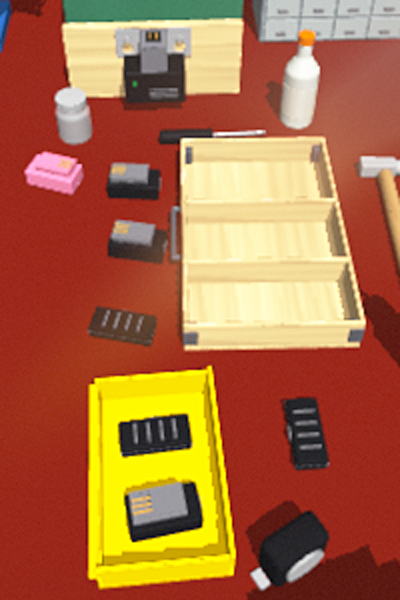

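The close crops show batteries with a rail and brass contacts at top (259,220), (298,218) and (420,211). Ribbed flat boxes are at (342,225), (391,160) and (391,214). Pink is rejected. Next I'll measure the charger, board and case more precisely.

```bash
python3 - <<'E'
from h import *
def rect(p,n):
    (cx,cy),(w,h),a=cv2.minAreaRect(p[:,:2].astype(np.float32))
    if w<h: w,h,a=h,w,a-90
    print(n,len(p),'c %.1f %.1f size %.1f %.1f ang %.2f zmed %.1f'%(cx,cy,w,h,(a+90)%180-90,np.median(p[:,2])))
for c in ['top','side']:
    z=np.load(c+'0.npz'); W=z['W'].reshape(-1,3); im=z['im'].reshape(-1,3).astype(int)
    W_=W[~np.isnan(W[:,0])]; 
    def box(x0,x1,y0,y1,z0,z1): return W_[(W_[:,0]>x0)&(W_[:,0]<x1)&(W_[:,1]>y0)&(W_[:,1]<y1)&(W_[:,2]>z0)&(W_[:,2]<z1)]
    p=box(280,650,400,470,143,157); rect(p,c+' boardtop')
    rect(box(425,505,340,412,143,157),c+' docktop')
    q=box(395,540,395,412,125,160)
    pl=box(395,425,375,425,100,146); print('plate?',len(pl),np.round(np.median(pl,0) if len(pl) else 0,1))
    fr=box(300,640,380,450,110,140); fr=fr[(abs(fr[:,0]-464)>75)]
    if len(fr)>20:
        k=np.polyfit(fr[:,0],fr[:,1],1); print('face line y at464 %.1f slope deg %.2f'%(np.polyval(k,464),np.degrees(np.arctan(k[0]))))
    w=box(480,760,-180,240,47,63)
    rect(w,c+' walls')
    # profile along y of wall tops in the interior x 560..690
    m=w[(w[:,0]>540)&(w[:,0]<700)]
    h,e=np.histogram(m[:,1],bins=np.arange(-180,240,4)); print([(int(e[i]),int(h[i])) for i in range(len(h)) if h[i]>6])
    m=w[(w[:,1]>80)&(w[:,1]<200)]; h,e=np.histogram(m[:,0],bins=np.arange(480,760,4)); print([(int(e[i]),int(h[i])) for i in range(len(h)) if h[i]>2])
    m=w[(w[:,1]<-60)&(w[:,1]>-130)]; h,e=np.histogram(m[:,0],bins=np.arange(480,760,4)); print([(int(e[i]),int(h[i])) for i in range(len(h)) if h[i]>2])
    f=box(560,690,100,190,-5,20); print('floor z', np.median(f[:,2]) if len(f) else None)
E
```

```text
top boardtop 818 c 465.2 420.7 size 318.1 41.1 ang 0.16 zmed 150.1
top docktop 277 c 464.5 384.5 size 54.2 43.5 ang -88.83 zmed 150.9
plate? 55 [409.6 418.3 128. ]
face line y at464 422.9 slope deg 0.28
top walls 1037 c 623.0 32.3 size 384.7 242.8 ang 88.66 zmed 55.1
[(-160, 49), (-156, 45), (-48, 56), (-44, 24), (68, 10), (72, 52), (76, 31), (216, 45), (220, 51), (224, 10)]
[(500, 6), (504, 41), (508, 25), (736, 12), (740, 52), (744, 20)]
[(496, 13), (500, 20), (504, 7), (732, 21), (736, 23), (740, 7)]
floor z 6.795056172236741
side boardtop 437 c 463.0 423.0 size 318.8 44.9 ang -0.16 zmed 149.6
side docktop 140 c 464.1 383.7 size 53.5 45.3 ang -89.79 zmed 150.4
plate? 84 [408.6 419.2 126.6]
face line y at464 423.9 slope deg 0.34
side walls 1450 c 622.1 32.8 size 388.7 242.0 ang 88.55 zmed 54.3
[(-164, 21), (-160, 132), (-156, 57), (-52, 34), (-48, 116), (-44, 32), (68, 20), (72, 104), (76, 33), (80, 7), (216, 73), (220, 55), (224, 8)]
[(500, 8), (504, 31), (508, 13), (736, 26), (740, 33), (744, 9)]
[(496, 14), (500, 26), (732, 30), (736, 26)]
floor z 6.674401988936097
```

Charger dock grip at about (464, 384, 131), yaw about 0.3°. Case centre (622.5, 32.5), yaw about -1.4°. Moving above the dock.

Emit:
{"op": "drive_tool", "data": {"commands": [{"jaw": 1, "x": -275, "y": -139, "z": 16, "yaw": 66.4}, {"jaw": 1, "x": -275, "y": -139, "z": 16, "yaw": 66.4}, {"jaw": 1, "x": -275, "y": -139, "z": 16, "yaw": 66.4}, {"jaw": 1, "x": -275, "y": -139, "z": 16, "yaw": 66.4}, {"jaw": 1, "x": -275, "y": -139, "z": 16, "yaw": 66.4}, {"jaw": 1, "x": -275, "y": -139, "z": 16, "yaw": 66.4}, {"jaw": 1, "x": -275, "y": -139, "z": 16, "yaw": 66.4}, {"jaw": 1, "x": -275, "y": -139, "z": 16, "yaw": 66.4}, {"jaw": 1, "x": -275, "y": -139, "z": 16, "yaw": 66.4}, {"jaw": 1, "x": -275, "y": -139, "z": 16, "yaw": 66.4}, {"jaw": 1, "x": -275, "y": -139, "z": 16, "yaw": 66.4}, {"jaw": 1, "x": -275, "y": -139, "z": 16, "yaw": 66.4}, {"jaw": 1, "x": -275, "y": -139, "z": 16, "yaw": 66.4}, {"jaw": 1, "x": -275, "y": -139, "z": 16, "yaw": 66.4}]}}

```text
time: 1.97
tcp_pos: [464.1, 384.2, 215.3]
ee_rot: [-2.213, -2.23, -0.0]
contact_force: [0.1, 0.1, 0.6]
opening: 85.2
grip_force: 0.0
```

Emit:
{"op": "drive_tool", "data": {"commands": [{"jaw": 0.6, "z": 40}, {"jaw": 0.5, "z": 80}, {"jaw": 0.5, "z": 103}, {"jaw": 0.5, "z": 103}, {"jaw": 0.3, "z": 103}, {"jaw": 0.2, "z": 103}, {"jaw": 0.15, "z": 103}, {"jaw": 0.1, "z": 103}, {"jaw": 0.05, "z": 103}, {"jaw": 0, "z": 103}, {"jaw": -0.1, "z": 103}, {"jaw": -0.3, "z": 103}, {"jaw": -0.3, "z": 103}, {"jaw": -0.3, "z": 103}]}}

```text
$.commands[0]: bad value
```

Emit:
{"op": "drive_tool", "data": {"commands": [{"jaw": 0.6, "x": 0, "y": 0, "z": 40, "yaw": 0}, {"jaw": 0.5, "x": 0, "y": 0, "z": 80, "yaw": 0}, {"jaw": 0.5, "x": 0, "y": 0, "z": 103, "yaw": 0}, {"jaw": 0.4, "x": 0, "y": 0, "z": 103, "yaw": 0}, {"jaw": 0.3, "x": 0, "y": 0, "z": 103, "yaw": 0}, {"jaw": 0.2, "x": 0, "y": 0, "z": 103, "yaw": 0}, {"jaw": 0.15, "x": 0, "y": 0, "z": 103, "yaw": 0}, {"jaw": 0.1, "x": 0, "y": 0, "z": 103, "yaw": 0}, {"jaw": 0.05, "x": 0, "y": 0, "z": 103, "yaw": 0}, {"jaw": 0, "x": 0, "y": 0, "z": 103, "yaw": 0}, {"jaw": -0.1, "x": 0, "y": 0, "z": 103, "yaw": 0}, {"jaw": -0.3, "x": 0, "y": 0, "z": 103, "yaw": 0}, {"jaw": -0.3, "x": 0, "y": 0, "z": 103, "yaw": 0}, {"jaw": -0.3, "x": 0, "y": 0, "z": 103, "yaw": 0}]}}

```text
time: 3.13
tcp_pos: [464.6, 384.3, 114.3]
ee_rot: [2.214, 2.228, 0.003]
contact_force: [-3.5, -3.8, 6.9]
opening: 45.2
grip_force: 60.1
```

Emit:
{"op": "drive_tool", "data": {"commands": [{"jaw": -0.3, "x": 0, "y": 0, "z": -2, "yaw": 0}, {"jaw": -0.3, "x": 0, "y": 0, "z": -4, "yaw": 0}, {"jaw": -0.3, "x": 0, "y": 0, "z": -7, "yaw": 0}, {"jaw": -0.3, "x": 0, "y": 0, "z": -10, "yaw": 0}, {"jaw": -0.3, "x": 0, "y": 0, "z": -13, "yaw": 0}, {"jaw": -0.3, "x": 0, "y": 0, "z": -16, "yaw": 0}, {"jaw": -0.3, "x": 0, "y": 0, "z": -19, "yaw": 0}, {"jaw": -0.3, "x": 0, "y": 0, "z": -21, "yaw": 0}, {"jaw": -0.3, "x": 0, "y": 0, "z": -22, "yaw": 0}, {"jaw": -0.3, "x": 0, "y": 0, "z": -22, "yaw": 0}, {"jaw": -0.3, "x": 0, "y": 0, "z": -22, "yaw": 0}]}}

```text
time: 4.05
tcp_pos: [464.2, 383.9, 134.2]
ee_rot: [2.215, 2.228, -0.0]
contact_force: [0.5, 0.1, -4.3]
opening: 45.1
grip_force: 61.9
```

Emit:
{"op": "drive_tool", "data": {"commands": [{"jaw": -0.3, "x": 0, "y": 0, "z": -1, "yaw": 0}, {"jaw": -0.3, "x": -2, "y": 0, "z": -1, "yaw": 0}, {"jaw": -0.3, "x": -4, "y": 0, "z": -1, "yaw": 0}, {"jaw": -0.3, "x": -7, "y": 0, "z": -1, "yaw": 0}, {"jaw": -0.3, "x": -10, "y": 0, "z": -1, "yaw": 0}, {"jaw": -0.3, "x": -13, "y": 0, "z": -1, "yaw": 0}, {"jaw": -0.3, "x": -17, "y": 0, "z": -1, "yaw": 0}, {"jaw": -0.3, "x": -21, "y": 0, "z": -1, "yaw": 0}, {"jaw": -0.3, "x": -25, "y": 0, "z": -1, "yaw": 0}, {"jaw": -0.3, "x": -30, "y": 0, "z": -1, "yaw": 0}, {"jaw": -0.3, "x": -35, "y": 0, "z": -1, "yaw": 0}, {"jaw": -0.3, "x": -40, "y": 0, "z": -1, "yaw": 0}, {"jaw": -0.3, "x": -40, "y": 0, "z": -1, "yaw": 0}]}}

```text
time: 5.13
tcp_pos: [464.6, 343.0, 135.4]
ee_rot: [2.215, 2.227, -0.0]
contact_force: [0.3, 1.0, -4.6]
opening: 45.4
grip_force: 62.0
```

Emit:
{"op": "drive_tool", "data": {"commands": [{"jaw": -0.3, "x": 0, "y": 0, "z": -35, "yaw": 0}, {"jaw": -0.3, "x": 0, "y": 0, "z": -60, "yaw": 0}, {"jaw": -0.3, "x": -30, "y": 25, "z": -60, "yaw": 0.5}, {"jaw": -0.3, "x": -60, "y": 50, "z": -60, "yaw": 1}, {"jaw": -0.3, "x": -90, "y": 74, "z": -60, "yaw": 1.8}, {"jaw": -0.3, "x": -120, "y": 98, "z": -60, "yaw": 1.8}, {"jaw": -0.3, "x": -150, "y": 122, "z": -60, "yaw": 1.8}, {"jaw": -0.3, "x": -178, "y": 145, "z": -60, "yaw": 1.8}, {"jaw": -0.3, "x": -197, "y": 159, "z": -60, "yaw": 1.8}, {"jaw": -0.3, "x": -197, "y": 159, "z": -60, "yaw": 1.8}, {"jaw": -0.3, "x": -197, "y": 159, "z": -35, "yaw": 1.8}, {"jaw": -0.3, "x": -197, "y": 159, "z": -10, "yaw": 1.8}, {"jaw": -0.3, "x": -197, "y": 159, "z": 15, "yaw": 1.8}, {"jaw": -0.3, "x": -197, "y": 159, "z": 30, "yaw": 1.8}, {"jaw": -0.3, "x": -197, "y": 159, "z": 38, "yaw": 1.8}, {"jaw": -0.3, "x": -197, "y": 159, "z": 41, "yaw": 1.8}, {"jaw": -0.3, "x": -197, "y": 159, "z": 41, "yaw": 1.8}]}}

```text
time: 6.55
tcp_pos: [624.8, 148.1, 94.6]
ee_rot: [2.249, 2.193, 0.0]
contact_force: [-0.1, 1.1, -4.6]
opening: 45.4
grip_force: 65.0
```

```bash
python3 - <<'E'
from h import *
im,d,W=cloud('side'); cv2.imwrite('pics/s2.png',cv2.resize(im[80:300,220:480],None,fx=2.5,fy=2.5))
E
```

```text
(no output)
```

View pics/s2.png

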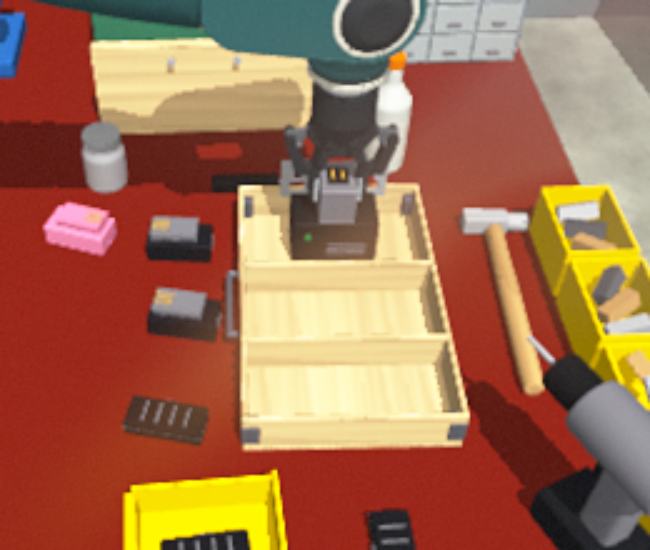

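The charger is upright in the left bay (crop (335,220)). The studs are bare. Setting it down and releasing.

Emit:
{"op": "drive_tool", "data": {"commands": [{"jaw": -0.3, "x": 0, "y": 0, "z": 2, "yaw": 0}, {"jaw": -0.3, "x": 0, "y": 0, "z": 3, "yaw": 0}, {"jaw": -0.3, "x": 0, "y": 0, "z": 4, "yaw": 0}, {"jaw": -0.3, "x": 0, "y": 0, "z": 5, "yaw": 0}, {"jaw": -0.3, "x": 0, "y": 0, "z": 5, "yaw": 0}, {"jaw": 0.2, "x": 0, "y": 0, "z": 5, "yaw": 0}, {"jaw": 0.4, "x": 0, "y": 0, "z": 5, "yaw": 0}, {"jaw": 0.5, "x": 0, "y": 0, "z": 5, "yaw": 0}, {"jaw": 0.5, "x": 0, "y": 0, "z": 5, "yaw": 0}, {"jaw": 0.5, "x": 0, "y": 0, "z": -15, "yaw": 0}, {"jaw": 0.5, "x": 0, "y": 0, "z": -45, "yaw": 0}, {"jaw": 0.5, "x": 0, "y": 0, "z": -85, "yaw": 0}, {"jaw": 0.5, "x": 0, "y": 0, "z": -125, "yaw": 0}, {"jaw": 0.5, "x": 0, "y": 0, "z": -125, "yaw": 0}]}}

```text
time: 7.77
tcp_pos: [626.6, 148.3, 228.4]
ee_rot: [2.245, 2.189, 0.014]
contact_force: [1.0, -0.0, 2.0]
opening: 64.2
grip_force: 0.0
```

```bash
python3 - <<'E'
from h import *
im,d,W=cloud('side'); dets('side',['charger','battery1','bitbox1'],W)
im,d,W=cloud('top');dets('top',['battery1','bitbox1'],W)
E
```

```text
side charger 0.66 [164, 350] c 625 156 size 131 66 ang -2.5 ztop 126 zmax 131
side charger 0.18 [302, 303] c 457 -290 size 87 43 ang 4.2 ztop 29 zmax 32
side battery1 0.72 [340, 308] c 465 -387 size 84 47 ang 8.6 ztop 50 zmax 54
side battery1 0.68 [206, 295] c 433 29 size 83 47 ang -11.8 ztop 45 zmax 48
side battery1 0.61 [173, 291] c 425 161 size 82 48 ang -2.8 ztop 45 zmax 50
side battery1 0.6 [169, 250] c 292 189 size 83 46 ang -22.4 ztop 45 zmax 48
side bitbox1 0.87 [247, 293] c 414 -120 size 86 44 ang -13.1 ztop 24 zmax 26
side bitbox1 0.86 [304, 300] c 457 -290 size 88 43 ang 4.2 ztop 29 zmax 32
side bitbox1 0.83 [303, 377] c 642 -293 size 89 42 ang -89.2 ztop 24 zmax 26
side bitbox1 0.69 [323, 303] c 458 -340 size 234 154 ang -87.3 ztop 49 zmax 64
top battery1 0.77 [217, 299] c 434 30 size 83 45 ang -11.7 ztop 47 zmax 52
top battery1 0.57 [211, 420] c 466 -386 size 83 46 ang 9.4 ztop 52 zmax 56
top bitbox1 0.69 [158, 394] c 643 -293 size 89 43 ang -88.5 ztop 26 zmax 32
top bitbox1 0.67 [210, 390] c 457 -289 size 88 41 ang 4.4 ztop 31 zmax 36
```

```bash
cat >> h.py <<'E'
def plan(*ts):
    """ts: (x,y,z,theta) world; theta = angle of tool y (deg). prints tool shifts from the present pose"""
    s=arm.observe(); M=R.from_rotvec(s['ee_rot']).as_matrix(); p=np.array(s['tcp_pos'])
    th=np.degrees(np.arctan2(M[1,1],M[0,1])); print('at',p.round(1),'theta %.2f'%th)
    for x,y,z,t in ts:
        d=M.T@(np.array([x,y,z])-p); print('x %.1f y %.1f z %.1f yaw %.1f'%(*d,(th-t+90)%180-90 if abs(th-t)>95 else th-t))
E
python3 -c "
from h import *
plan((426,162,120,84.5),(426,162,6,84.5))"
```

```text
at [624.3 147.8 217.8] theta -1.45
x 9.2 y -198.4 z 98.2 yaw -86.0
x 9.2 y -198.2 z 212.2 yaw -86.0
```

Emit:
{"op": "drive_tool", "data": {"commands": [{"jaw": 0.6, "x": 2, "y": -40, "z": 0, "yaw": -7}, {"jaw": 0.6, "x": 4, "y": -80, "z": 10, "yaw": -14}, {"jaw": 0.6, "x": 6, "y": -120, "z": 20, "yaw": -21}, {"jaw": 0.6, "x": 8, "y": -160, "z": 40, "yaw": -28}, {"jaw": 0.6, "x": 9, "y": -198, "z": 60, "yaw": -35}, {"jaw": 0.6, "x": 9, "y": -198, "z": 98, "yaw": -42}, {"jaw": 0.6, "x": 9, "y": -198, "z": 98, "yaw": -49}, {"jaw": 0.6, "x": 9, "y": -198, "z": 98, "yaw": -56}, {"jaw": 0.6, "x": 9, "y": -198, "z": 98, "yaw": -63}, {"jaw": 0.6, "x": 9, "y": -198, "z": 98, "yaw": -70}, {"jaw": 0.6, "x": 9, "y": -198, "z": 98, "yaw": -77}, {"jaw": 0.6, "x": 9, "y": -198, "z": 98, "yaw": -86}, {"jaw": 0.6, "x": 9, "y": -198, "z": 98, "yaw": -86}, {"jaw": 0.6, "x": 9, "y": -198, "z": 135, "yaw": -86}, {"jaw": 0.6, "x": 9, "y": -198, "z": 170, "yaw": -86}, {"jaw": 0.6, "x": 9, "y": -198, "z": 195, "yaw": -86}, {"jaw": 0.6, "x": 9, "y": -198, "z": 208, "yaw": -86}, {"jaw": 0.6, "x": 9, "y": -198, "z": 212, "yaw": -86}, {"jaw": 0.6, "x": 9, "y": -198, "z": 212, "yaw": -86}]}}

```text
time: 9.7
tcp_pos: [426.2, 161.6, 6.1]
ee_rot: [-0.149, -3.136, 0.001]
contact_force: [-0.7, -0.8, -0.1]
opening: 68.4
grip_force: 0.0
```

```bash
python3 -c "
from h import *
plan((426,162,120,84.5),(552,16.7,120,-1.4),(552,16.7,15,-1.4))"
```

```text
at [426.2 161.6   6.1] theta 84.55
x 0.5 y 0.2 z -113.9 yaw 0.1
x -138.7 y -132.5 z -114.1 yaw 86.0
x -138.9 y -132.3 z -9.1 yaw 86.0
```

Emit:
{"op": "drive_tool", "data": {"commands": [{"jaw": 0, "x": 0, "y": 0, "z": 0, "yaw": 0}, {"jaw": -0.3, "x": 0, "y": 0, "z": 0, "yaw": 0}, {"jaw": -0.3, "x": 0, "y": 0, "z": 0, "yaw": 0}, {"jaw": -0.3, "x": 0, "y": 0, "z": 0, "yaw": 0}, {"jaw": -0.3, "x": 0, "y": 0, "z": 0, "yaw": 0}, {"jaw": -0.3, "x": 0, "y": 0, "z": -30, "yaw": 0}, {"jaw": -0.3, "x": 0, "y": 0, "z": -70, "yaw": 0}, {"jaw": -0.3, "x": -20, "y": -20, "z": -114, "yaw": 7}, {"jaw": -0.3, "x": -40, "y": -40, "z": -114, "yaw": 14}, {"jaw": -0.3, "x": -60, "y": -60, "z": -114, "yaw": 21}, {"jaw": -0.3, "x": -80, "y": -80, "z": -114, "yaw": 28}, {"jaw": -0.3, "x": -100, "y": -100, "z": -114, "yaw": 35}, {"jaw": -0.3, "x": -120, "y": -115, "z": -114, "yaw": 42}, {"jaw": -0.3, "x": -139, "y": -132, "z": -114, "yaw": 49}, {"jaw": -0.3, "x": -139, "y": -132, "z": -114, "yaw": 56}, {"jaw": -0.3, "x": -139, "y": -132, "z": -114, "yaw": 63}, {"jaw": -0.3, "x": -139, "y": -132, "z": -114, "yaw": 70}, {"jaw": -0.3, "x": -139, "y": -132, "z": -114, "yaw": 77}, {"jaw": -0.3, "x": -139, "y": -132, "z": -114, "yaw": 86}, {"jaw": -0.3, "x": -139, "y": -132, "z": -114, "yaw": 86}]}}

```text
time: 11.37
tcp_pos: [552.8, 17.3, 121.8]
ee_rot: [2.258, 2.184, 0.001]
contact_force: [0.4, 0.0, -2.9]
opening: 44.9
grip_force: 62.8
```

```bash
python3 -c "
from h import *
plan((552,16.7,120,-1.4),(552,16.7,13,-1.4))
im,d,W=cloud('side');dets('side',['battery1'],W)
cv2.imwrite('pics/s3.png',cv2.resize(im[80:300,220:480],None,fx=2.5,fy=2.5))"
```

```text
at [552.8  17.3 121.8] theta -1.90
x -0.6 y -0.8 z 1.8 yaw -0.5
x -0.6 y -0.9 z 108.8 yaw -0.5
side battery1 0.93 [181, 332] c 554 14 size 74 44 ang 86.8 ztop 158 zmax 161
side battery1 0.87 [204, 292] c 433 27 size 83 45 ang -12.2 ztop 45 zmax 49
side battery1 0.73 [171, 249] c 292 191 size 84 46 ang -19.6 ztop 45 zmax 49
side battery1 0.58 [338, 306] c 465 -388 size 84 46 ang 10.2 ztop 50 zmax 53
```

View pics/s3.png

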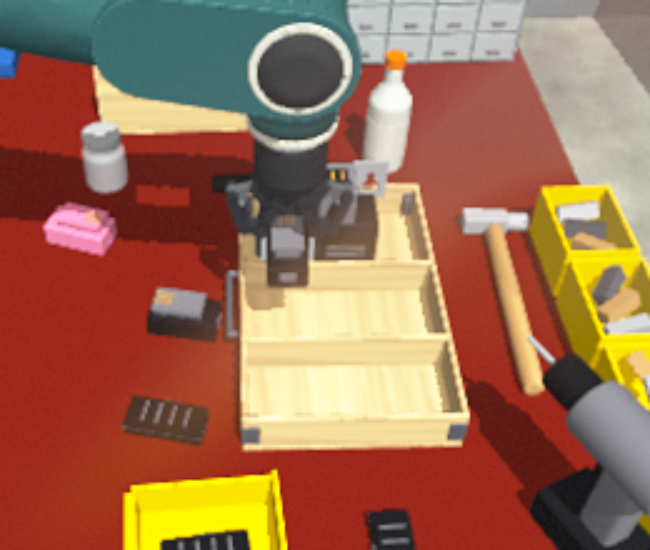

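Emit:
{"op": "drive_tool", "data": {"commands": [{"jaw": -0.3, "x": -0.6, "y": -0.9, "z": 40, "yaw": -0.5}, {"jaw": -0.3, "x": -0.6, "y": -0.9, "z": 75, "yaw": -0.5}, {"jaw": -0.3, "x": -0.6, "y": -0.9, "z": 98, "yaw": -0.5}, {"jaw": -0.3, "x": -0.6, "y": -0.9, "z": 107, "yaw": -0.5}, {"jaw": -0.3, "x": -0.6, "y": -0.9, "z": 109, "yaw": -0.5}, {"jaw": -0.3, "x": -0.6, "y": -0.9, "z": 109, "yaw": -0.5}, {"jaw": 0.24, "x": -0.6, "y": -0.9, "z": 109, "yaw": -0.5}, {"jaw": 0.24, "x": -0.6, "y": -0.9, "z": 109, "yaw": -0.5}, {"jaw": 0.24, "x": -0.6, "y": -0.9, "z": 109, "yaw": -0.5}, {"jaw": 0.24, "x": -0.6, "y": -0.9, "z": 95, "yaw": -0.5}, {"jaw": 0.24, "x": -0.6, "y": -0.9, "z": 65, "yaw": -0.5}, {"jaw": 0.3, "x": 0, "y": 0, "z": 30, "yaw": 0}, {"jaw": 0.6, "x": 0, "y": 0, "z": 0, "yaw": -7}, {"jaw": 0.6, "x": 3, "y": -40, "z": 0, "yaw": -14}, {"jaw": 0.6, "x": 5, "y": -80, "z": 0, "yaw": -21}, {"jaw": 0.6, "x": 8, "y": -120, "z": 0, "yaw": -28}, {"jaw": 0.6, "x": 8, "y": -120, "z": 0, "yaw": -35}, {"jaw": 0.6, "x": 8, "y": -120, "z": 0, "yaw": -42}, {"jaw": 0.6, "x": 8, "y": -120, "z": 0, "yaw": -49}, {"jaw": 0.6, "x": 8, "y": -120, "z": 0, "yaw": -56}]}}

```text
time: 13.13
tcp_pos: [433.0, 28.4, 121.9]
ee_rot: [0.946, 2.994, 0.001]
contact_force: [-0.3, 0.6, -0.4]
opening: 68.6
grip_force: 0.0
```

```bash
python3 -c "
from h import *
im,d,W=cloud('side');dets('side',['battery1'],W)
plan((433,29,120,78),(433,29,6,78))"
```

```text
side battery1 0.95 [340, 308] c 466 -387 size 83 45 ang 9.2 ztop 50 zmax 53
side battery1 0.89 [174, 250] c 291 189 size 84 48 ang -20.9 ztop 45 zmax 49
side battery1 0.82 [199, 330] c 554 11 size 102 45 ang 89.9 ztop 52 zmax 54
side battery1 0.63 [205, 293] c 433 29 size 83 50 ang -11.7 ztop 45 zmax 49
side battery1 0.33 [300, 302] c 456 -290 size 88 41 ang 5.0 ztop 29 zmax 32
at [433.1  28.3 121.7] theta 54.73
x 0.5 y 0.5 z 1.7 yaw -23.3
x 0.5 y 0.4 z 115.7 yaw -23.3
```

Emit:
{"op": "drive_tool", "data": {"commands": [{"jaw": 0.6, "x": 0.5, "y": 0.5, "z": 20, "yaw": -7}, {"jaw": 0.6, "x": 0.5, "y": 0.5, "z": 40, "yaw": -14}, {"jaw": 0.6, "x": 0.5, "y": 0.5, "z": 50, "yaw": -21}, {"jaw": 0.6, "x": 0.5, "y": 0.5, "z": 55, "yaw": -23.3}, {"jaw": 0.6, "x": 0.5, "y": 0.5, "z": 85, "yaw": -23.3}, {"jaw": 0.6, "x": 0.5, "y": 0.5, "z": 105, "yaw": -23.3}, {"jaw": 0.6, "x": 0.5, "y": 0.5, "z": 113, "yaw": -23.3}, {"jaw": 0.6, "x": 0.5, "y": 0.5, "z": 116, "yaw": -23.3}, {"jaw": 0.6, "x": 0.5, "y": 0.5, "z": 116, "yaw": -23.3}, {"jaw": 0, "x": 0.5, "y": 0.5, "z": 116, "yaw": -23.3}, {"jaw": -0.3, "x": 0.5, "y": 0.5, "z": 116, "yaw": -23.3}, {"jaw": -0.3, "x": 0.5, "y": 0.5, "z": 116, "yaw": -23.3}, {"jaw": -0.3, "x": 0.5, "y": 0.5, "z": 116, "yaw": -23.3}, {"jaw": -0.3, "x": 0.5, "y": 0.5, "z": 116, "yaw": -23.3}, {"jaw": -0.3, "x": 0.5, "y": 0.5, "z": 90, "yaw": -23.3}, {"jaw": -0.3, "x": 0.5, "y": 0.5, "z": 50, "yaw": -23.3}, {"jaw": -0.3, "x": 0.5, "y": 0.5, "z": 10, "yaw": -23.3}, {"jaw": -0.3, "x": 0.5, "y": 0.5, "z": 0, "yaw": -23.3}]}}

```text
time: 14.73
tcp_pos: [434.8, 29.1, 128.2]
ee_rot: [0.332, 3.116, 0.001]
contact_force: [1.2, 0.3, -1.7]
opening: 44.7
grip_force: 62.8
```

```bash
python3 -c "
from h import *
plan((692,13.3,120,-1.4),(692,13.3,13,-1.4))"
```

```text
at [434.8  29.1 128.2] theta 77.83
x -254.7 y 38.8 z 10.2 yaw 79.2
x -253.8 y 38.6 z 117.2 yaw 79.2
```

Emit:
{"op": "drive_tool", "data": {"commands": [{"jaw": -0.3, "x": -30, "y": 5, "z": 0, "yaw": 7}, {"jaw": -0.3, "x": -60, "y": 10, "z": 0, "yaw": 14}, {"jaw": -0.3, "x": -90, "y": 15, "z": 0, "yaw": 21}, {"jaw": -0.3, "x": -120, "y": 20, "z": 0, "yaw": 28}, {"jaw": -0.3, "x": -150, "y": 25, "z": 0, "yaw": 35}, {"jaw": -0.3, "x": -180, "y": 29, "z": 0, "yaw": 42}, {"jaw": -0.3, "x": -210, "y": 33, "z": 0, "yaw": 49}, {"jaw": -0.3, "x": -235, "y": 36, "z": 0, "yaw": 56}, {"jaw": -0.3, "x": -250, "y": 38, "z": 0, "yaw": 63}, {"jaw": -0.3, "x": -256, "y": 38.5, "z": 0, "yaw": 70}, {"jaw": -0.3, "x": -256, "y": 38.5, "z": 2, "yaw": 77}, {"jaw": -0.3, "x": -256, "y": 38.5, "z": 2, "yaw": 79.2}, {"jaw": -0.3, "x": -256, "y": 38.5, "z": 2, "yaw": 79.2}, {"jaw": -0.3, "x": -256, "y": 38.5, "z": 2, "yaw": 79.2}]}}

```text
time: 15.9
tcp_pos: [691.3, 12.8, 119.4]
ee_rot: [2.246, 2.197, -0.0]
contact_force: [0.3, 0.5, -2.3]
opening: 44.6
grip_force: 62.7
```

```bash
python3 -c "
from h import *
im,d,W=cloud('side');dets('side',['battery1'],W)
plan((692,13.3,120,-1.4),(692,13.3,13,-1.4),(457,-290,120,94.4))"
```

```text
side battery1 0.88 [182, 383] c 691 9 size 71 43 ang -89.8 ztop 158 zmax 160
side battery1 0.84 [171, 250] c 292 190 size 84 45 ang -21.6 ztop 45 zmax 48
side battery1 0.73 [201, 333] c 553 19 size 82 45 ang 87.0 ztop 52 zmax 56
side battery1 0.68 [164, 348] c 650 112 size 199 117 ang -72.2 ztop 126 zmax 225
side battery1 0.64 [336, 307] c 465 -388 size 83 47 ang 9.6 ztop 50 zmax 53
at [691.3  12.8 119.5] theta -1.25
x 0.5 y 0.7 z -0.5 yaw 0.1
x 0.5 y 0.7 z 106.5 yaw 0.1
x -307.9 y -227.6 z -0.5 yaw 84.3
```

Emit:
{"op": "drive_tool", "data": {"commands": [{"jaw": -0.3, "x": 0.5, "y": 0.7, "z": 40, "yaw": 0}, {"jaw": -0.3, "x": 0.5, "y": 0.7, "z": 75, "yaw": 0}, {"jaw": -0.3, "x": 0.5, "y": 0.7, "z": 97, "yaw": 0}, {"jaw": -0.3, "x": 0.5, "y": 0.7, "z": 105, "yaw": 0}, {"jaw": -0.3, "x": 0.5, "y": 0.7, "z": 106.5, "yaw": 0}, {"jaw": -0.3, "x": 0.5, "y": 0.7, "z": 106.5, "yaw": 0}, {"jaw": 0.24, "x": 0.5, "y": 0.7, "z": 106.5, "yaw": 0}, {"jaw": 0.24, "x": 0.5, "y": 0.7, "z": 106.5, "yaw": 0}, {"jaw": 0.24, "x": 0.5, "y": 0.7, "z": 106.5, "yaw": 0}, {"jaw": 0.24, "x": 0.5, "y": 0.7, "z": 92, "yaw": 0}, {"jaw": 0.24, "x": 0.5, "y": 0.7, "z": 60, "yaw": 0}, {"jaw": 0.4, "x": 0, "y": 0, "z": 20, "yaw": 0}, {"jaw": 0.6, "x": -40, "y": -6, "z": 0, "yaw": 0}, {"jaw": 0.6, "x": -80, "y": -12, "z": 0, "yaw": 0}, {"jaw": 0.6, "x": -120, "y": -18, "z": 0, "yaw": 0}, {"jaw": 0.6, "x": -160, "y": -24, "z": 0, "yaw": 0}, {"jaw": 0.6, "x": -200, "y": -30, "z": 0, "yaw": -1}, {"jaw": 0.6, "x": -240, "y": -36, "z": 0, "yaw": -2}, {"jaw": 0.6, "x": -280, "y": -40, "z": 0, "yaw": -2.4}, {"jaw": 0.6, "x": -307, "y": -42, "z": 0, "yaw": -2.4}]}}

```text
time: 17.67
tcp_pos: [641.2, -296.5, 121.1]
ee_rot: [2.201, 2.24, -0.0]
contact_force: [-0.1, -0.1, -0.3]
opening: 68.5
grip_force: 0.0
```

```bash
python3 -c "
from h import *
im,d,W=cloud('side');dets('side',['battery1','bitbox1'],W)
cv2.imwrite('pics/s4.png',cv2.resize(im[130:400,220:480],None,fx=2,fy=2))
plan((643,-293,120,1.2),(643,-293,3,1.2),(689,-102.7,100,-1.4))"
```

```text
side battery1 0.74 [171, 251] c 293 189 size 81 45 ang -18.4 ztop 45 zmax 49
side battery1 0.73 [337, 308] c 466 -387 size 84 45 ang 9.8 ztop 50 zmax 53
side bitbox1 0.98 [247, 288] c 414 -120 size 87 45 ang -13.6 ztop 24 zmax 29
side bitbox1 0.97 [301, 301] c 457 -290 size 87 42 ang 5.4 ztop 29 zmax 31
side bitbox1 0.63 [299, 376] c 642 -293 size 89 42 ang -89.1 ztop 24 zmax 28
at [ 641.7 -295.1  120.6] theta 0.90
x 2.1 y 1.3 z 0.6 yaw -0.3
x 2.2 y 1.2 z 117.6 yaw -0.3
x 191.7 y 50.3 z 20.5 yaw 2.3
```

View pics/s4.png

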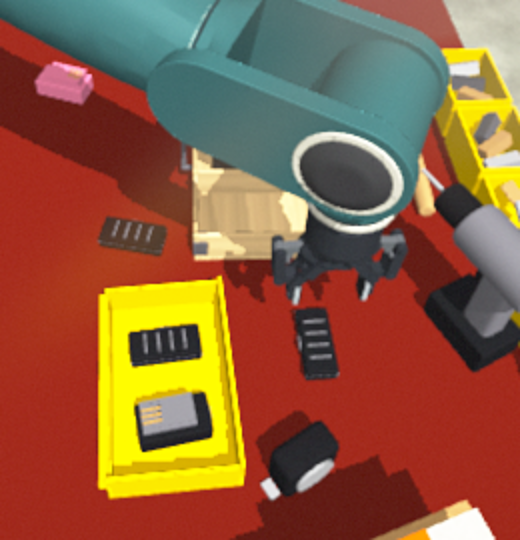

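The gripper is above the box at crop (316,342), and tape and bin are clear. Descending, gripping and carrying.

Emit:
{"op": "drive_tool", "data": {"commands": [{"jaw": 0.6, "x": 2, "y": 1, "z": 40, "yaw": 0}, {"jaw": 0.6, "x": 2, "y": 1, "z": 80, "yaw": 0}, {"jaw": 0.6, "x": 2, "y": 1, "z": 105, "yaw": 0}, {"jaw": 0.5, "x": 2, "y": 1, "z": 114, "yaw": 0}, {"jaw": 0.4, "x": 2, "y": 1, "z": 117, "yaw": 0}, {"jaw": 0.3, "x": 2, "y": 1, "z": 117, "yaw": 0}, {"jaw": -0.2, "x": 2, "y": 1, "z": 117, "yaw": 0}, {"jaw": -0.4, "x": 2, "y": 1, "z": 117, "yaw": 0}, {"jaw": -0.4, "x": 2, "y": 1, "z": 117, "yaw": 0}, {"jaw": -0.4, "x": 2, "y": 1, "z": 117, "yaw": 0}, {"jaw": -0.4, "x": 2, "y": 1, "z": 90, "yaw": 0}, {"jaw": -0.4, "x": 2, "y": 1, "z": 50, "yaw": 0}, {"jaw": -0.4, "x": 30, "y": 8, "z": 15, "yaw": 0}, {"jaw": -0.4, "x": 70, "y": 18, "z": 15, "yaw": 1}, {"jaw": -0.4, "x": 110, "y": 28, "z": 15, "yaw": 2.3}, {"jaw": -0.4, "x": 150, "y": 40, "z": 15, "yaw": 2.3}, {"jaw": -0.4, "x": 185, "y": 50, "z": 15, "yaw": 2.3}, {"jaw": -0.4, "x": 191, "y": 50, "z": 15, "yaw": 2.3}, {"jaw": -0.4, "x": 191, "y": 50, "z": 15, "yaw": 2.3}]}}

```text
time: 19.4
tcp_pos: [689.2, -98.8, 105.7]
ee_rot: [2.241, 2.2, 0.002]
contact_force: [-0.2, -0.2, -1.3]
opening: 38.4
grip_force: 61.1
```

```bash
python3 -c "
from h import *
im,d,W=cloud('side');dets('side',['bitbox1'],W)
plan((689,-102.7,100,-1.4),(689,-102.7,9.5,-1.4),(414,-120,100,76))"
```

```text
side bitbox1 0.89 [304, 301] c 456 -290 size 87 43 ang 5.4 ztop 29 zmax 32
side bitbox1 0.63 [247, 288] c 413 -121 size 87 43 ang -13.6 ztop 24 zmax 27
side bitbox1 0.61 [221, 390] c 689 -102 size 88 38 ang 88.2 ztop 124 zmax 126
at [ 688.7 -101.7  105.3] theta -1.23
x -1.0 y 0.3 z 5.3 yaw 0.2
x -1.0 y 0.2 z 95.8 yaw 0.2
x -24.2 y -274.3 z 5.0 yaw -77.2
```

Emit:
{"op": "drive_tool", "data": {"commands": [{"jaw": -0.4, "x": -1, "y": 0, "z": 40, "yaw": 0}, {"jaw": -0.4, "x": -1, "y": 0, "z": 70, "yaw": 0}, {"jaw": -0.4, "x": -1, "y": 0, "z": 88, "yaw": 0}, {"jaw": -0.4, "x": -1, "y": 0, "z": 94, "yaw": 0}, {"jaw": -0.4, "x": -1, "y": 0, "z": 96, "yaw": 0}, {"jaw": -0.4, "x": -1, "y": 0, "z": 96, "yaw": 0}, {"jaw": 0.15, "x": -1, "y": 0, "z": 96, "yaw": 0}, {"jaw": 0.15, "x": -1, "y": 0, "z": 96, "yaw": 0}, {"jaw": 0.15, "x": -1, "y": 0, "z": 96, "yaw": 0}, {"jaw": 0.15, "x": -1, "y": 0, "z": 80, "yaw": 0}, {"jaw": 0.15, "x": -1, "y": 0, "z": 45, "yaw": 0}, {"jaw": 0.3, "x": 0, "y": 0, "z": 5, "yaw": 0}, {"jaw": 0.6, "x": -3, "y": -40, "z": 0, "yaw": -7}, {"jaw": 0.6, "x": -7, "y": -80, "z": 0, "yaw": -14}, {"jaw": 0.6, "x": -10, "y": -120, "z": 0, "yaw": -21}, {"jaw": 0.6, "x": -14, "y": -160, "z": 0, "yaw": -28}, {"jaw": 0.6, "x": -18, "y": -200, "z": 0, "yaw": -35}, {"jaw": 0.6, "x": -21, "y": -240, "z": 0, "yaw": -42}, {"jaw": 0.6, "x": -24, "y": -274, "z": 0, "yaw": -49}, {"jaw": 0.6, "x": -24, "y": -274, "z": 0, "yaw": -56}]}}

```text
time: 21.17
tcp_pos: [410.1, -120.5, 105.5]
ee_rot: [0.946, 2.994, -0.001]
contact_force: [-0.4, 0.3, 0.1]
opening: 68.5
grip_force: 0.0
```

```bash
python3 -c "
from h import *
im,d,W=cloud('side');dets('side',['bitbox1','battery1'],W)
plan((414,-120,100,76),(414,-120,3,76))"
```

```text
side bitbox1 0.98 [301, 302] c 456 -290 size 87 43 ang 5.4 ztop 29 zmax 31
side bitbox1 0.59 [235, 381] c 690 -97 size 71 39 ang 89.4 ztop 30 zmax 33
side bitbox1 0.58 [248, 288] c 414 -120 size 88 44 ang -13.2 ztop 24 zmax 27
side battery1 0.93 [199, 333] c 554 20 size 83 46 ang 88.4 ztop 51 zmax 54
side battery1 0.75 [339, 307] c 465 -388 size 84 46 ang 10.9 ztop 50 zmax 53
side battery1 0.65 [199, 378] c 693 22 size 96 45 ang 87.8 ztop 52 zmax 55
side battery1 0.65 [246, 288] c 414 -120 size 88 44 ang -13.2 ztop 24 zmax 27
side battery1 0.47 [175, 244] c 323 11 size 381 53 ang -74.3 ztop 30 zmax 350
at [ 414.3 -120.3  105.6] theta 54.46
x 0.5 y 0.1 z 5.6 yaw -21.5
x 0.7 y 0.0 z 102.6 yaw -21.5
```

Emit:
{"op": "drive_tool", "data": {"commands": [{"jaw": 0.6, "x": 0.5, "y": 0, "z": 15, "yaw": -7}, {"jaw": 0.6, "x": 0.5, "y": 0, "z": 30, "yaw": -14}, {"jaw": 0.6, "x": 0.5, "y": 0, "z": 45, "yaw": -21.5}, {"jaw": 0.6, "x": 0.5, "y": 0, "z": 75, "yaw": -21.5}, {"jaw": 0.6, "x": 0.5, "y": 0, "z": 94, "yaw": -21.5}, {"jaw": 0.5, "x": 0.5, "y": 0, "z": 101, "yaw": -21.5}, {"jaw": 0.4, "x": 0.5, "y": 0, "z": 102.5, "yaw": -21.5}, {"jaw": 0.3, "x": 0.5, "y": 0, "z": 102.5, "yaw": -21.5}, {"jaw": -0.2, "x": 0.5, "y": 0, "z": 102.5, "yaw": -21.5}, {"jaw": -0.4, "x": 0.5, "y": 0, "z": 102.5, "yaw": -21.5}, {"jaw": -0.4, "x": 0.5, "y": 0, "z": 102.5, "yaw": -21.5}, {"jaw": -0.4, "x": 0.5, "y": 0, "z": 102.5, "yaw": -21.5}, {"jaw": -0.4, "x": 0.5, "y": 0, "z": 75, "yaw": -21.5}, {"jaw": -0.4, "x": 0.5, "y": 0, "z": 35, "yaw": -21.5}, {"jaw": -0.4, "x": 0.5, "y": 0, "z": 0, "yaw": -14.5}, {"jaw": -0.4, "x": 0.5, "y": 0, "z": 0, "yaw": -7.5}, {"jaw": -0.4, "x": 0, "y": 0, "z": 0, "yaw": 0}, {"jaw": -0.4, "x": 0, "y": 0, "z": 0, "yaw": 7}, {"jaw": -0.4, "x": 0, "y": 0, "z": 0, "yaw": 14}, {"jaw": -0.4, "x": 0, "y": 0, "z": 0, "yaw": 14}]}}

```text
time: 22.98
tcp_pos: [414.3, -119.4, 105.2]
ee_rot: [1.318, 2.85, 0.0]
contact_force: [0.2, -0.2, -0.2]
opening: 38.7
grip_force: 61.1
```

```bash
python3 -c "
from h import *
plan((549,-99.3,105,-1.4))"
```

```text
at [ 414.3 -119.4  105.2] theta 40.35
x -71.9 y 115.6 z 0.3 yaw 41.7
```

Emit:
{"op": "drive_tool", "data": {"commands": [{"jaw": -0.4, "x": -18, "y": 29, "z": 0, "yaw": 7}, {"jaw": -0.4, "x": -36, "y": 58, "z": 0, "yaw": 14}, {"jaw": -0.4, "x": -54, "y": 87, "z": 0, "yaw": 21}, {"jaw": -0.4, "x": -72, "y": 115.5, "z": 0, "yaw": 28}, {"jaw": -0.4, "x": -72, "y": 115.5, "z": 0, "yaw": 35}, {"jaw": -0.4, "x": -72, "y": 115.5, "z": 0, "yaw": 41.7}, {"jaw": -0.4, "x": -72, "y": 115.5, "z": 0, "yaw": 41.7}, {"jaw": -0.4, "x": -72, "y": 115.5, "z": 0, "yaw": 41.7}]}}

```text
time: 23.65
tcp_pos: [548.7, -98.4, 104.5]
ee_rot: [2.232, 2.21, 0.0]
contact_force: [0.4, -1.5, -1.1]
opening: 38.8
grip_force: 61.3
```

```bash
python3 -c "
from h import *
im,d,W=cloud('side');dets('side',['bitbox1'],W)
plan((549,-99.3,105,-1.4),(549,-99.3,9.5,-1.4),(456.5,-290,105,94.5))"
```

```text
side bitbox1 0.94 [298, 302] c 456 -289 size 87 45 ang 4.4 ztop 29 zmax 32
side bitbox1 0.88 [218, 338] c 551 -98 size 86 39 ang 86.9 ztop 125 zmax 127
side bitbox1 0.83 [236, 383] c 688 -111 size 92 42 ang 87.2 ztop 30 zmax 57
side bitbox1 0.58 [225, 366] c 620 32 size 389 246 ang 88.8 ztop 54 zmax 117
at [548.5 -98.5 104.7] theta -0.64
x -0.8 y 0.5 z -0.3 yaw 0.8
x -0.8 y 0.5 z 95.2 yaw 0.8
x -192.5 y -89.9 z -0.3 yaw 84.9
```

Emit:
{"op": "drive_tool", "data": {"commands": [{"jaw": -0.4, "x": -1, "y": 0.5, "z": 40, "yaw": 0.8}, {"jaw": -0.4, "x": -1, "y": 0.5, "z": 70, "yaw": 0.8}, {"jaw": -0.4, "x": -1, "y": 0.5, "z": 88, "yaw": 0.8}, {"jaw": -0.4, "x": -1, "y": 0.5, "z": 94, "yaw": 0.8}, {"jaw": -0.4, "x": -1, "y": 0.5, "z": 95, "yaw": 0.8}, {"jaw": -0.4, "x": -1, "y": 0.5, "z": 95, "yaw": 0.8}, {"jaw": 0.15, "x": -1, "y": 0.5, "z": 95, "yaw": 0.8}, {"jaw": 0.15, "x": -1, "y": 0.5, "z": 95, "yaw": 0.8}, {"jaw": 0.15, "x": -1, "y": 0.5, "z": 95, "yaw": 0.8}, {"jaw": 0.15, "x": -1, "y": 0.5, "z": 80, "yaw": 0.8}, {"jaw": 0.15, "x": -1, "y": 0.5, "z": 45, "yaw": 0.8}, {"jaw": 0.3, "x": 0, "y": 0, "z": 5, "yaw": 1}, {"jaw": 0.5, "x": -36, "y": -18, "z": -20, "yaw": 8}, {"jaw": 0.5, "x": -72, "y": -36, "z": -20, "yaw": 15}, {"jaw": 0.5, "x": -108, "y": -54, "z": -20, "yaw": 22}, {"jaw": 0.5, "x": -144, "y": -72, "z": -20, "yaw": 29}, {"jaw": 0.5, "x": -180, "y": -85, "z": -20, "yaw": 36}, {"jaw": 0.5, "x": -192.5, "y": -90, "z": -20, "yaw": 43}, {"jaw": 0.5, "x": -192.5, "y": -90, "z": -20, "yaw": 50}, {"jaw": 0.5, "x": -192.5, "y": -90, "z": -20, "yaw": 57}]}}

```text
time: 25.42
tcp_pos: [454.8, -290.6, 124.6]
ee_rot: [3.022, 0.856, 0.0]
contact_force: [1.1, -0.5, -0.5]
opening: 63.8
grip_force: 0.0
```

```bash
python3 -c "
from h import *
im,d,W=cloud('top')
dets('top',['bitbox1','battery1'],W)
plan((456.5,-290,110,-85.5),(456.5,-290,8,-85.5))
cv2.imwrite('pics/t5.png',cv2.resize(im[110:290,220:470],None,fx=3,fy=3))"
```

```text
top bitbox1 0.68 [146, 337] c 689 -106 size 87 42 ang 87.1 ztop 32 zmax 35
top bitbox1 0.51 [184, 338] c 552 -97 size 87 42 ang 88.7 ztop 32 zmax 35
top battery1 0.85 [258, 249] c 294 192 size 83 46 ang -21.7 ztop 47 zmax 50
top battery1 0.81 [142, 304] c 692 17 size 79 47 ang -88.3 ztop 53 zmax 57
top battery1 0.66 [171, 435] c 607 -440 size 69 43 ang 30.3 ztop 68 zmax 72
top battery1 0.61 [183, 301] c 554 22 size 82 45 ang -89.2 ztop 53 zmax 58
at [ 455.4 -289.5  124.5] theta -57.76
x 0.6 y 1.0 z 14.5 yaw 27.7
x 0.6 y 1.0 z 116.5 yaw 27.7
```

View pics/t5.png

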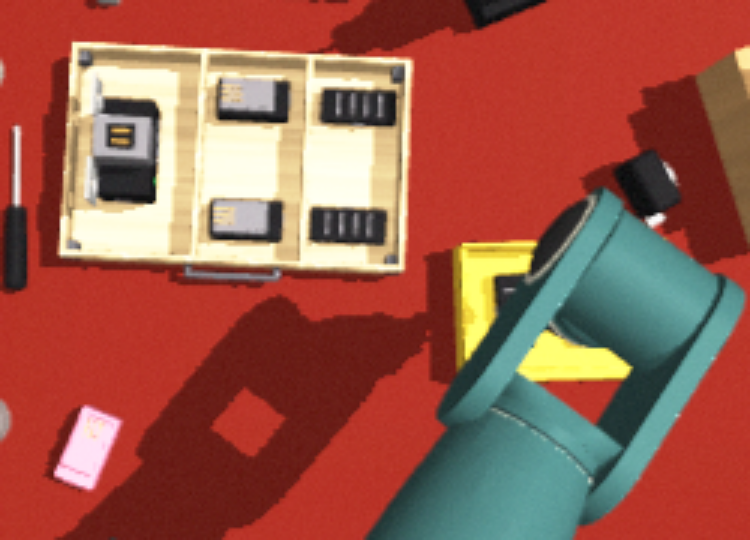

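The case holds the charger, two batteries and two boxes, all flat (crop (130,150), (250,100), (245,220), (358,105), (348,224)). Now the box in the bin.

Emit:
{"op": "drive_tool", "data": {"commands": [{"jaw": 0.5, "x": 0.6, "y": 1, "z": 10, "yaw": 7}, {"jaw": 0.5, "x": 0.6, "y": 1, "z": 20, "yaw": 14}, {"jaw": 0.5, "x": 0.6, "y": 1, "z": 25, "yaw": 21}, {"jaw": 0.5, "x": 0.6, "y": 1, "z": 30, "yaw": 27.7}, {"jaw": 0.5, "x": 0.6, "y": 1, "z": 60, "yaw": 27.7}, {"jaw": 0.5, "x": 0.6, "y": 1, "z": 90, "yaw": 27.7}, {"jaw": 0.5, "x": 0.6, "y": 1, "z": 108, "yaw": 27.7}, {"jaw": 0.4, "x": 0.6, "y": 1, "z": 115, "yaw": 27.7}, {"jaw": 0.3, "x": 0.6, "y": 1, "z": 116.5, "yaw": 27.7}, {"jaw": 0.2, "x": 0.6, "y": 1, "z": 116.5, "yaw": 27.7}, {"jaw": -0.2, "x": 0.6, "y": 1, "z": 116.5, "yaw": 27.7}, {"jaw": -0.4, "x": 0.6, "y": 1, "z": 116.5, "yaw": 27.7}, {"jaw": -0.4, "x": 0.6, "y": 1, "z": 116.5, "yaw": 27.7}, {"jaw": -0.4, "x": 0.6, "y": 1, "z": 116.5, "yaw": 27.7}, {"jaw": -0.4, "x": 0.6, "y": 1, "z": 85, "yaw": 27.7}, {"jaw": -0.4, "x": 0.6, "y": 1, "z": 45, "yaw": 27.7}, {"jaw": -0.4, "x": 0, "y": 0, "z": 10, "yaw": 20}, {"jaw": -0.4, "x": 0, "y": 0, "z": 10, "yaw": 13}, {"jaw": -0.4, "x": 0, "y": 0, "z": 10, "yaw": 6}, {"jaw": -0.4, "x": 0, "y": 0, "z": 10, "yaw": 0}]}}

```text
time: 27.23
tcp_pos: [455.8, -289.6, 116.0]
ee_rot: [3.015, 0.877, 0.002]
contact_force: [-0.0, 1.1, -1.4]
opening: 38.5
grip_force: 61.2
```

```bash
python3 -c "
from h import *
plan((619.2,-101,115,-1.4))"
```

```text
at [ 455.8 -289.6  116. ] theta -57.54
x 239.1 y -71.5 z 1.1 yaw -56.1
```

Emit:
{"op": "drive_tool", "data": {"commands": [{"jaw": -0.4, "x": 34, "y": -10, "z": 0, "yaw": -7}, {"jaw": -0.4, "x": 68, "y": -20, "z": 0, "yaw": -14}, {"jaw": -0.4, "x": 102, "y": -30, "z": 0, "yaw": -21}, {"jaw": -0.4, "x": 136, "y": -40, "z": 0, "yaw": -28}, {"jaw": -0.4, "x": 170, "y": -51, "z": 0, "yaw": -35}, {"jaw": -0.4, "x": 204, "y": -61, "z": 0, "yaw": -42}, {"jaw": -0.4, "x": 239, "y": -71.5, "z": 0, "yaw": -49}, {"jaw": -0.4, "x": 239, "y": -71.5, "z": 0, "yaw": -56}, {"jaw": -0.4, "x": 239, "y": -71.5, "z": 0, "yaw": -56}, {"jaw": -0.4, "x": 239, "y": -71.5, "z": 0, "yaw": -56}]}}

```text
time: 28.07
tcp_pos: [620.0, -102.0, 114.7]
ee_rot: [2.262, 2.18, -0.0]
contact_force: [0.3, 0.2, -0.7]
opening: 38.5
grip_force: 61.2
```

```bash
python3 -c "
from h import *
im,d,W=cloud('side');dets('side',['bitbox1'],W)
plan((620,-101,115,-1.4),(620,-101,9.5,-1.4),(465.5,-387.5,115,-80.2))"
```

```text
side bitbox1 0.86 [213, 365] c 622 -105 size 89 42 ang 87.9 ztop 134 zmax 154
side bitbox1 0.58 [237, 382] c 688 -111 size 95 41 ang 88.1 ztop 31 zmax 59
side bitbox1 0.52 [236, 337] c 551 -106 size 100 43 ang 87.3 ztop 31 zmax 59
at [ 619.7 -102.7  114.7] theta -2.23
x 1.8 y 0.3 z -0.3 yaw -0.8
x 1.8 y 0.2 z 105.2 yaw -0.8
x -290.5 y -143.0 z -0.3 yaw 78.0
```

Emit:
{"op": "drive_tool", "data": {"commands": [{"jaw": -0.4, "x": 3, "y": 0, "z": 40, "yaw": -0.8}, {"jaw": -0.4, "x": 3, "y": 0, "z": 75, "yaw": -0.8}, {"jaw": -0.4, "x": 3, "y": 0, "z": 96, "yaw": -0.8}, {"jaw": -0.4, "x": 3, "y": 0, "z": 104, "yaw": -0.8}, {"jaw": -0.4, "x": 3, "y": 0, "z": 105, "yaw": -0.8}, {"jaw": -0.4, "x": 3, "y": 0, "z": 105, "yaw": -0.8}, {"jaw": 0.15, "x": 3, "y": 0, "z": 105, "yaw": -0.8}, {"jaw": 0.15, "x": 3, "y": 0, "z": 105, "yaw": -0.8}, {"jaw": 0.15, "x": 3, "y": 0, "z": 105, "yaw": -0.8}, {"jaw": 0.15, "x": 3, "y": 0, "z": 90, "yaw": -0.8}, {"jaw": 0.15, "x": 3, "y": 0, "z": 55, "yaw": -0.8}, {"jaw": 0.3, "x": 0, "y": 0, "z": 15, "yaw": 0}, {"jaw": 0.6, "x": -36, "y": -18, "z": -5, "yaw": 7}, {"jaw": 0.6, "x": -72, "y": -36, "z": -5, "yaw": 14}, {"jaw": 0.6, "x": -108, "y": -54, "z": -5, "yaw": 21}, {"jaw": 0.6, "x": -144, "y": -72, "z": -5, "yaw": 28}, {"jaw": 0.6, "x": -180, "y": -90, "z": -5, "yaw": 35}, {"jaw": 0.6, "x": -216, "y": -107, "z": -5, "yaw": 42}, {"jaw": 0.6, "x": -252, "y": -124, "z": -5, "yaw": 49}, {"jaw": 0.6, "x": -290, "y": -143, "z": -5, "yaw": 56}]}}

```text
time: 29.83
tcp_pos: [466.6, -387.8, 121.0]
ee_rot: [3.021, 0.858, 0.001]
contact_force: [0.8, -1.0, -1.3]
opening: 68.3
grip_force: 0.0
```

```bash
python3 -c "
from h import *
im,d,W=cloud('side');dets('side',['bitbox1','battery1'],W)
plan((465.5,-387.5,115,-80.2),(465.5,-387.5,11,-80.2))"
```

```text
side bitbox1 0.85 [233, 359] c 621 -95 size 77 41 ang 89.4 ztop 30 zmax 32
side bitbox1 0.68 [239, 382] c 689 -98 size 73 42 ang 87.9 ztop 30 zmax 33
side battery1 0.78 [341, 302] c 465 -400 size 97 63 ang -24.7 ztop 50 zmax 179
side battery1 0.56 [204, 377] c 692 5 size 101 46 ang 88.6 ztop 52 zmax 57
at [ 466.3 -388.5  120.6] theta -58.22
x -0.2 y -1.2 z 5.6 yaw 22.0
x -0.2 y -1.3 z 109.6 yaw 22.0
```

Emit:
{"op": "drive_tool", "data": {"commands": [{"jaw": 0.6, "x": 0, "y": -1, "z": 10, "yaw": 7}, {"jaw": 0.6, "x": 0, "y": -1, "z": 18, "yaw": 14}, {"jaw": 0.6, "x": 0, "y": -1, "z": 25, "yaw": 22}, {"jaw": 0.6, "x": 0, "y": -1, "z": 35, "yaw": 22}, {"jaw": 0.6, "x": 0, "y": -1, "z": 65, "yaw": 22}, {"jaw": 0.6, "x": 0, "y": -1, "z": 92, "yaw": 22}, {"jaw": 0.6, "x": 0, "y": -1, "z": 105, "yaw": 22}, {"jaw": 0.6, "x": 0, "y": -1, "z": 109.5, "yaw": 22}, {"jaw": 0.6, "x": 0, "y": -1, "z": 109.5, "yaw": 22}, {"jaw": 0, "x": 0, "y": -1, "z": 109.5, "yaw": 22}, {"jaw": -0.3, "x": 0, "y": -1, "z": 109.5, "yaw": 22}, {"jaw": -0.3, "x": 0, "y": -1, "z": 109.5, "yaw": 22}, {"jaw": -0.3, "x": 0, "y": -1, "z": 109.5, "yaw": 22}, {"jaw": -0.3, "x": 0, "y": -1, "z": 109.5, "yaw": 22}, {"jaw": -0.3, "x": 0, "y": -1, "z": 80, "yaw": 22}, {"jaw": -0.3, "x": 0, "y": -1, "z": 40, "yaw": 22}, {"jaw": -0.3, "x": 0, "y": 0, "z": 0, "yaw": 15}, {"jaw": -0.3, "x": 0, "y": 0, "z": 0, "yaw": 8}, {"jaw": -0.3, "x": 0, "y": 0, "z": 0, "yaw": 1}, {"jaw": -0.3, "x": 0, "y": 0, "z": 0, "yaw": 0}]}}

```text
time: 31.65
tcp_pos: [467.9, -386.4, 120.8]
ee_rot: [3.015, 0.877, 0.002]
contact_force: [-0.1, -0.7, -2.4]
opening: 44.7
grip_force: 63.0
```

```bash
python3 -c "
from h import *
plan((622.5,15,125,-1.4))"
```

```text
at [ 467.9 -386.4  120.8] theta -57.58
x 345.7 y -256.0 z -4.5 yaw -56.2
```

Emit:
{"op": "drive_tool", "data": {"commands": [{"jaw": -0.3, "x": 29, "y": -21, "z": -5, "yaw": -5}, {"jaw": -0.3, "x": 58, "y": -43, "z": -5, "yaw": -10}, {"jaw": -0.3, "x": 87, "y": -64, "z": -5, "yaw": -15}, {"jaw": -0.3, "x": 116, "y": -86, "z": -5, "yaw": -20}, {"jaw": -0.3, "x": 145, "y": -107, "z": -5, "yaw": -25}, {"jaw": -0.3, "x": 174, "y": -129, "z": -5, "yaw": -30}, {"jaw": -0.3, "x": 203, "y": -150, "z": -5, "yaw": -35}, {"jaw": -0.3, "x": 232, "y": -172, "z": -5, "yaw": -40}, {"jaw": -0.3, "x": 261, "y": -193, "z": -5, "yaw": -45}, {"jaw": -0.3, "x": 290, "y": -215, "z": -5, "yaw": -50}, {"jaw": -0.3, "x": 319, "y": -236, "z": -5, "yaw": -55}, {"jaw": -0.3, "x": 345.5, "y": -256, "z": -5, "yaw": -56.2}, {"jaw": -0.3, "x": 345.5, "y": -256, "z": -5, "yaw": -56.2}, {"jaw": -0.3, "x": 345.5, "y": -256, "z": -5, "yaw": -56.2}]}}

```text
time: 32.82
tcp_pos: [624.7, 15.6, 123.9]
ee_rot: [-2.255, -2.186, 0.001]
contact_force: [-1.3, -0.8, -2.9]
opening: 44.6
grip_force: 62.9
```

```bash
python3 -c "
from h import *
im,d,W=cloud('side');dets('side',['battery1'],W)
plan((622.5,15,13,-1.4))
cv2.imwrite('pics/s6.png',cv2.resize(im[80:300,220:480],None,fx=2.5,fy=2.5))"
```

```text
side battery1 0.74 [201, 330] c 553 18 size 80 46 ang 88.0 ztop 52 zmax 54
side battery1 0.71 [181, 361] c 625 9 size 80 45 ang 87.9 ztop 162 zmax 166
side battery1 0.69 [169, 247] c 292 190 size 83 46 ang -21.5 ztop 45 zmax 49
side battery1 0.67 [202, 378] c 692 15 size 82 42 ang 88.4 ztop 51 zmax 57
side battery1 0.42 [164, 338] c 586 100 size 185 48 ang -89.4 ztop 121 zmax 213
at [624.4  13.7 124.1] theta -1.87
x 1.3 y -1.9 z 111.1 yaw -0.5
```

View pics/s6.png

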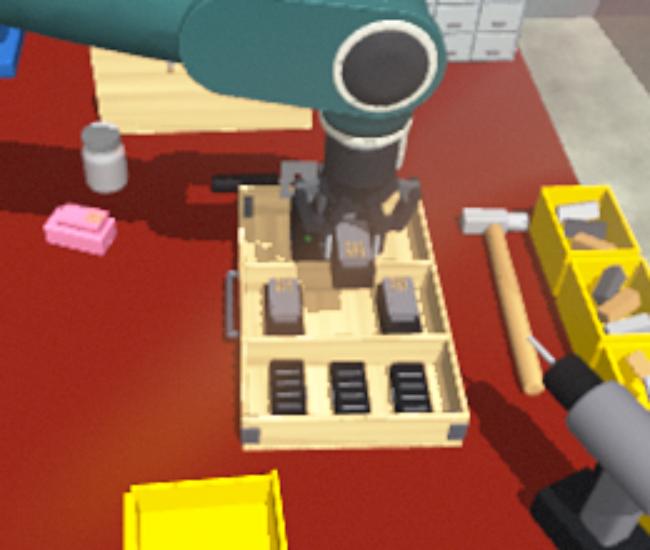

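The last battery at crop (355,255) is above the free slot between (285,300) and (400,300). Three boxes lie flat in the right bay. Setting it down.

Emit:
{"op": "drive_tool", "data": {"commands": [{"jaw": -0.3, "x": 3, "y": -1.8, "z": 40, "yaw": -0.5}, {"jaw": -0.3, "x": 3, "y": -1.8, "z": 55, "yaw": -0.5}, {"jaw": -0.3, "x": 3, "y": -1.8, "z": 80, "yaw": -0.5}, {"jaw": -0.3, "x": 3, "y": -1.8, "z": 100, "yaw": -0.5}, {"jaw": -0.3, "x": 3, "y": -1.8, "z": 109, "yaw": -0.5}, {"jaw": -0.3, "x": 3, "y": -1.8, "z": 111, "yaw": -0.5}, {"jaw": -0.3, "x": 3, "y": -1.8, "z": 111, "yaw": -0.5}, {"jaw": 0.23, "x": 3, "y": -1.8, "z": 111, "yaw": -0.5}, {"jaw": 0.23, "x": 3, "y": -1.8, "z": 111, "yaw": -0.5}, {"jaw": 0.23, "x": 3, "y": -1.8, "z": 111, "yaw": -0.5}, {"jaw": 0.23, "x": 3, "y": -1.8, "z": 95, "yaw": -0.5}, {"jaw": 0.23, "x": 3, "y": -1.8, "z": 60, "yaw": -0.5}, {"jaw": 0.23, "x": 3, "y": -1.8, "z": 20, "yaw": -0.5}, {"jaw": 0.23, "x": 3, "y": -1.8, "z": -20, "yaw": -0.5}, {"jaw": 0.23, "x": 0, "y": -41, "z": -60, "yaw": 0}, {"jaw": 0.23, "x": 0, "y": -82, "z": -80, "yaw": 0}, {"jaw": 0.23, "x": -20, "y": -123, "z": -80, "yaw": 0}, {"jaw": 0.23, "x": -40, "y": -164, "z": -80, "yaw": 0}, {"jaw": 0.23, "x": -60, "y": -200, "z": -80, "yaw": 0}, {"jaw": 0.23, "x": -60, "y": -200, "z": -80, "yaw": 0}]}}

```text
time: 34.58
tcp_pos: [420.2, -40.5, 205.1]
ee_rot: [2.254, 2.186, 0.001]
contact_force: [-0.6, -0.7, 0.5]
opening: 52.6
grip_force: 0.0
```

```bash
python3 -c "
from h import *
im,d,W=cloud('side');dets('side',['charger','battery1','bitbox1'],W)
im2,_,_=cloud('top')
cv2.imwrite('pics/s7.png',np.vstack([cv2.resize(im[110:290,220:480],None,fx=2,fy=2)[:300],cv2.resize(im2[100:250,200:460],None,fx=2,fy=2)]))"
```

```text
side charger 0.67 [164, 351] c 627 156 size 134 68 ang -2.2 ztop 126 zmax 133
side charger 0.23 [324, 303] c 458 -340 size 234 154 ang -87.1 ztop 43 zmax 63
side battery1 0.92 [170, 251] c 337 100 size 290 83 ang -63.6 ztop 45 zmax 255
side battery1 0.79 [201, 357] c 624 14 size 81 45 ang 87.6 ztop 52 zmax 55
side battery1 0.75 [202, 333] c 553 20 size 80 45 ang 86.9 ztop 52 zmax 54
side battery1 0.65 [202, 377] c 693 15 size 81 46 ang 89.1 ztop 51 zmax 54
side bitbox1 0.82 [232, 359] c 621 -106 size 95 41 ang 89.2 ztop 30 zmax 56
side bitbox1 0.66 [236, 338] c 550 -104 size 99 39 ang -89.3 ztop 31 zmax 56
side bitbox1 0.61 [110, 319] c 469 219 size 520 163 ang 71.7 ztop 146 zmax 440
side bitbox1 0.19 [213, 357] c 615 33 size 391 257 ang 88.6 ztop 55 zmax 69
```

View pics/s7.png

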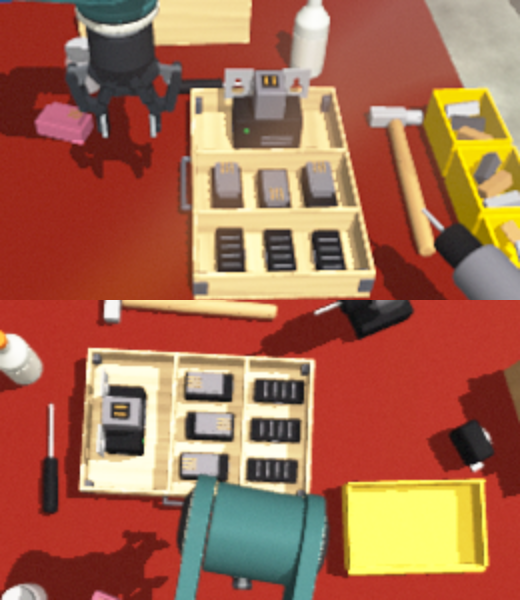

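Side and top views show the charger upright in the left bay, three batteries in the middle bay and three boxes in the right bay. The bin is empty and the gripper is clear. Handing in.

```bash
python3 -c "
from h import *
print(arm.hand_in())"
```

```text
the job is handed in; nothing more can be done
None
```

The job is handed in: at the last look the charger stood upright in the left bay, all three battery packs lay flat in the middle bay and all three bit boxes lay flat in the right bay (about 35 s of the 210 s; the hand-in gave no verdict back).

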